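# Sweep cured mosaic tiles from the catch tray into the stock box

### The arm

A 6-joint arm with a two-finger parallel gripper is mounted at the origin on the work surface. World frame = base frame: x ahead of the robot, y to its left, z up, the work surface at z = 0. Lengths are in m, angles in degrees, forces in N, time in s.
With the tool pointing down it reaches from about 0.375 to 0.9 m from the base axis. Payload 3.1 kg.
Tool frame: the origin (TCP) lies on the centre line of the jaws, within the pads' length; the fingertips stand 25 mm ahead of it and the grasp point (between the pads) lies 6 mm ahead of it; z points along the fingers, y is the line along which they close (so a half turn about z gives the same grasp; the last joint's range is limited). The gripper opens to 87 mm and grips with 3 to 60 N. Pads are 19 mm wide; open, the fingers measure 117 mm over their backs; the gripper's body (75 mm by 190 mm) begins 51 mm behind the grasp point.
Start: joints at [-76.805, 30.224, 82.088, -0, 67.689, -10.227], TCP at [0.248, -0.573, 0.248] pointing down, gripper open.
Joint ranges: [-176.69, 176.69], [-43.24, 126.21], [12.49, 139.97], [-82, 262], [0, 151.66], [-163.58, 163.58]. Speed limits (degrees/s): [159.86, 159.86, 180, 180, 180, 180].

### API

Orientations are given as a 3x3 rotation matrix whose columns are the frame's x, y, z axes.
In Python, from rig import * gives the robot as it stands.
- The arm moves only by the tool step_arm, never from a script. Its argument "steps" is a list of rows, each a list of 7 numbers: the shift along the tool's x, y, z normalised to -1 to 1, where 1 is 0.3 m, then the turn, a rotation vector about the tool's x, y, z normalised to -1 to 1, where 1 is 45 degrees, then the gripper's target within -1 to 1 (shut at 1, half-way at 0, fully open at -1). A call has 1 to 8 rows; each row is the pose to reach, as a shift and turn from the pose commanded when the call began, along the tool's axes at that moment; what a row does not reach only later rows make up. A row lasts 1/12 s, in which the tool goes at most 41.7 mm and 7.16 degrees, less where a joint would pass 70% of its speed; a pose out of reach is approached as far as the arm can. A call with a number of a shift or a turn outside -1 to 1 is refused whole. A call with a gripper value outside its range is refused whole. The fingers move at their own pace and stop on an object; the grip force is fixed at half the most. Time passes only in rows, so rows that repeat a pose let the fingers close. It gives the time, the measured TCP pose, the force, the opening and the grip force at its end, in the units of the state.
- read_state(): the state, without advancing time (a new reading comes with each control period).
- capture(name): name is "scene" or "top" or "wrist"; returns a dict with "image" (384x512x3 uint8, red, green, blue), "vertical_fov" (degrees; the focal length in pixels is half the picture's height over the tangent of half this angle, whatever the lens; pixels are square), "cx", "cy" (the principal point, pixels), "k1" (the pictures are not rectified: a ray, as slopes to the right and down, at radius r is drawn at 1 + k1 r^2 times it, then the intrinsics apply), "world_from_camera" (4x4, takes a point from camera to world coordinates); the wrist camera has in their place "T_tool_cam" (4x4, takes a point from camera to tool coordinates, whose origin is the TCP and whose axes are the flange's). Camera axes: x right, y down, z forward; pixel columns grow to the right and rows downward; lengths in m; the calibration is good to about 2 mm. A picture is of the moment at which its call begins: read the wrist's pose just before it. There is no depth.
- hand_in(): hands the job in; it is judged then, once.
The state is a dict: "time_s": time; "joint_positions": joint angles; "qvel": joint speeds; "tau": joint torques, N m; "position": TCP position; "tcp_rot": TCP orientation; "force": force on the tool from outside, world axes, zero at the start; "moment": the same for the moment, N m; "opening": opening from 0.0 (shut) to 1.0 (fully open); "grasp_force": force on a finger pad.
Only numpy, scipy, OpenCV 4.12 (cv2) and the standard library are available. Lean on these libraries where they do the work, as an engineer would, in place of code of your own. Each camera call takes 0.05 s, during which the arm holds its last target. There are 200 camera calls.

### The job

Press the orange catch of the blue stock box and ease its spring lid all the way open with a fingertip, so that it does not fly up. Then sweep the four finished mosaic tiles along the catch tray and over its open end into the box, sliding them on the tray rather than picking them up. Leave the lid open and do not disturb the jar, the pot or the scraper.

Things in the scene. Friction and masses are not known exactly. Their poses are not given: they have to be found in the camera images.
- conveyor: Bench UV curing conveyor with catch tray, fixed, belt stopped, turned only about z. Origin: on the bench (z 0) under the middle of the tray's open lip; +y runs from the lip up the tray to the machine, x across it. Behind the tray the belt (top 120 mm, side rails to 125 mm high, 212 mm wide) begins at y 220 mm; the white hood (to 400 mm high, 340 mm wide) at y 385 mm.
- tray_lip (a point): Middle of the open lip of the conveyor's aluminium catch tray, on its floor (75 mm above the bench). The flat level floor, 4 mm thick, runs 215 mm from here along the conveyor's +y to an end wall. Inside width 140 mm (conveyor x -70 to +70 mm); the two side walls (4 mm thick) and the end wall rise 22 mm above the floor. Nothing stands above the lip.
- stock_box: Blue box fixed to the bench, axes parallel to the conveyor's, its +y side 4 to 8 mm from the tray lip, its middle up to 8 mm off the tray's. Origin: centre of its underside. Outside 168 (x) by 160 (y) mm, rim 55 mm high, walls 4 mm, felt floor at 8 mm. Clear lid shut on the rim, top at 60 mm (15 mm below the tray floor). Hinge at +x; catch housing at -x, 66 mm wide, out to x -113 mm.
- button_top (a point): Centre of the top of the orange catch button, 15 (x) by 14 (y) mm, 5.5 mm proud of the shut lid; pressed straight down, travel 6.5 mm, 1 to 6 N; unlatches the lid about 1.5 mm down. The lid's front edge is 10 mm from here towards the hinge and lid tabs flank the button from 9 to 31 mm either side: a fingertip wider than the button, pressed level with the lid, also holds the lid down.
- lid_hinge (a point): Middle of the lid's hinge axis, fixed on the box: 57.5 mm above the bench, box x +82 mm, axis along the box's y. The lid is a flat clear panel 5 mm thick (2.5 mm either side of the axis), 160 mm wide, 166 mm from hinge to front edge, 184 mm to the ends of the tabs beside the button, 0.12 kg.
- lid (a joint): Lid angle in rad: 0 shut and latched, 1.57 upright, 1.75 at its stop, where the spring holds it. The hinge spring lifts it with about 1 N at the front edge when shut, falling to almost nothing at the stop; unlatched and left alone it flies open. Let it up against a finger that stays on its outer face near the front edge and yields up and back round the hinge; past 1.3 rad it may go.
- tile_green_mid (a point): Centre of the finished tile with green mosaic glass: a rigid square 44 x 44 x 12 mm (plywood back, glass face up), about 40 g, cured hard, lying flat on the tray; z is its height axis, x and y run parallel to its edges.
- tile_blue_mid (a point): Centre of the finished tile with blue mosaic glass: a rigid square 44 x 44 x 12 mm (plywood back, glass face up), about 40 g, cured hard, lying flat on the tray; z is its height axis, x and y run parallel to its edges.
- tile_amber_mid (a point): Centre of the finished tile with amber mosaic glass: a rigid square 44 x 44 x 12 mm (plywood back, glass face up), about 40 g, cured hard, lying flat on the tray; z is its height axis, x and y run parallel to its edges.
- tile_red_mid (a point): Centre of the finished tile with red mosaic glass: a rigid square 44 x 44 x 12 mm (plywood back, glass face up), about 40 g, cured hard, lying flat on the tray; z is its height axis, x and y run parallel to its edges.
- mosaic_jar: Green mosaic-covered open glass jar, 78 mm across, 95 mm high, loose on the bench beside the box; origin at the centre of its base. Leave it alone.
- grout_pot: Grey grout pot with white lid, 68 mm across, 70 mm high, loose on the bench; origin at the centre of its base. Leave it alone.
- scraper: Scraper with red handle and broad steel blade, 200 mm long along its x, 60 mm wide, under 30 mm high, loose on the bench on the robot's side of the tray; origin near its middle, on the bench. Leave it alone.
Not all that is in view belongs to the job. What is shaped like the part that bears tile_amber_mid but purple is not meant.

How it is judged (in metres and radians):
On the way:
1. the lid is open (past 1.5 rad) (value of joint lid above 1.5 rad), for 0.2 s.
At the end, for the whole second after the job is handed in: The lid stands open (past 1.5 rad) and all four tiles lie at rest inside the box: each tile's centre between the box walls and below the rim (under 52 mm above the bench) (value of joint lid above 1.5 rad and x of tile_green_mid in the frame of stock_box between -0.08 and 0.08 m and y of tile_green_mid in the frame of stock_box between -0.076 and 0.076 m and z of tile_green_mid in the frame of stock_box between 0 and 0.052 m and linear speed of each of tile_green, tile_blue, tile_amber, tile_red below 0.03 m/s and x of tile_blue_mid in the frame of stock_box between -0.08 and 0.08 m and y of tile_blue_mid in the frame of stock_box between -0.076 and 0.076 m and z of tile_blue_mid in the frame of stock_box between 0 and 0.052 m and x of tile_amber_mid in the frame of stock_box between -0.08 and 0.08 m and y of tile_amber_mid in the frame of stock_box between -0.076 and 0.076 m and z of tile_amber_mid in the frame of stock_box between 0 and 0.052 m and x of tile_red_mid in the frame of stock_box between -0.08 and 0.08 m and y of tile_red_mid in the frame of stock_box between -0.076 and 0.076 m and z of tile_red_mid in the frame of stock_box between 0 and 0.052 m); the robot touches nothing.
It fails at once if the lid flies open (faster than 4 rad/s) (velocity of joint lid above 4 rad/s).
It fails at once if a tile is picked up (its centre more than 40 mm above where it lay on the tray) (z of any of tile_green_mid, tile_blue_mid, tile_amber_mid, tile_red_mid in the frame of conveyor above 0.121 m).
It fails at once if the jar, the pot or the scraper is moved by more than 30 mm (distance of any of mosaic_jar, grout_pot, scraper from where it was at the start of the episode above 0.03 m).
It also fails if it takes over 58 s, if anything falls off the work surface, if the arm or the gripper's body presses on something with over 40 N, if the wrist force passes 120 N, or if a joint passes its speed limit or range.

## Working session

There is one attempt and no reset: what is moved stays moved. The work goes in short steps, Python scripts to look and compute and a tool call to move; the robot and the scene stay as the last step left them, time stands still between calls to the robot, and variables do not carry over. Pictures are saved under pics/ and viewed, at most 12 in all, crops included, and the job is handed in when it is done.

Besides the shell and the picture viewer there is one more tool, called in YAML: its name, and indented under it one key for each argument. step_arm: Moves the arm, as the interface text tells. Scaled input: -1 to 1 covers 0.3 m each way for a shift and 45 degrees each way for a turn. Its arguments: {"type":"object","properties":{"steps":{"type":"array"}},"required":["steps"]}

```bash
mkdir -p pics; cat > h.py <<'E'
from rig import *
import numpy as np, cv2, pickle
def snap(n,f):
    s=read_state(); c=capture(n); c['st']=s
    pickle.dump(c,open(f'pics/{f}.pkl','wb')); cv2.imwrite(f'pics/{f}.png',c['image'][:,:,::-1]); return c
def load(f): return pickle.load(open(f'pics/{f}.pkl','rb'))
def T(c):
    if 'world_from_camera' in c: return np.array(c['world_from_camera'])
    M=np.eye(4);M[:3,:3]=c['st']['tcp_rot'];M[:3,3]=c['st']['position'];return M@np.array(c['T_tool_cam'])
def foc(c): return c['image'].shape[0]/2/np.tan(np.radians(c['vertical_fov'])/2)
def px2w(c,u,v,z):
    f=foc(c);d=np.array([(u-c['cx'])/f,(v-c['cy'])/f]);p=d.copy()
    for _ in range(20): p=d/(1+c['k1']*(p@p))
    M=T(c);r=M[:3,:3]@np.array([p[0],p[1],1]);o=M[:3,3];return o+r*(z-o[2])/r[2]
def w2px(c,P):
    M=np.linalg.inv(T(c));q=M[:3,:3]@np.array(P)+M[:3,3];p=q[:2]/q[2];p=p*(1+c['k1']*(p@p));return p*foc(c)+[c['cx'],c['cy']]
E
python3 - <<'E'
from h import *
for n in ['scene','top','wrist']:
    c=snap(n,n+'0'); print(n,c['vertical_fov'],c['k1'],T(c).round(3).tolist())
a=load('scene0')['image'];b=load('top0')['image']
cv2.imwrite('pics/top_big.png',cv2.resize(b,(800,600))[:,:,::-1])
print(read_state())
E
```

```text
scene 47.269066496046534 0.053479792940873724 [[-0.457, 0.744, -0.488, 1.045], [0.89, 0.387, -0.242, 0.18], [0.009, -0.544, -0.839, 0.912], [0.0, 0.0, 0.0, 1.0]]
top 57.7611830932764 -0.10647726267426466 [[-0.009, -0.983, 0.182, 0.448], [-1.0, 0.012, 0.011, -0.071], [-0.013, -0.181, -0.983, 0.836], [0.0, 0.0, 0.0, 1.0]]
wrist 71.21677701344923 -0.02623708939200796 [[0.397, -0.889, -0.228, 0.31], [-0.918, -0.385, -0.097, -0.546], [-0.001, 0.248, -0.969, 0.384], [0.0, 0.0, 0.0, 1.0]]
{'time_s': 0.15, 'joint_positions': array([-7.68059382e+01,  3.02646374e+01,  8.21394919e+01, -5.26582440e-04,
        6.76901394e+01, -1.02278443e+01]), 'qvel': array([ 0.06612422, -0.21975056, -0.17443164,  0.06187773,  0.00944359,
        0.01538817]), 'tau': array([ 1.03410574e-03, -4.40431201e+01, -1.76842153e+01,  6.33268431e-02,
        5.52092423e-02, -1.09990310e-04]), 'position': array([ 0.24833484, -0.57297628,  0.24681903]), 'tcp_rot': array([[ 9.17601381e-01,  3.97501646e-01, -3.83817437e-04],
       [ 3.97501730e-01, -9.17600030e-01,  1.59992581e-03],
       [ 2.83782252e-04, -1.62066223e-03, -9.99998646e-01]]), 'force': array([ 0.05859679,  0.49116724, -0.13153086]), 'moment': array([ 0.00245405,  0.04197772, -0.0254562 ]), 'grasp_force': 0.0, 'opening': 0.9956435990368108}
```

View pics/top_big.png

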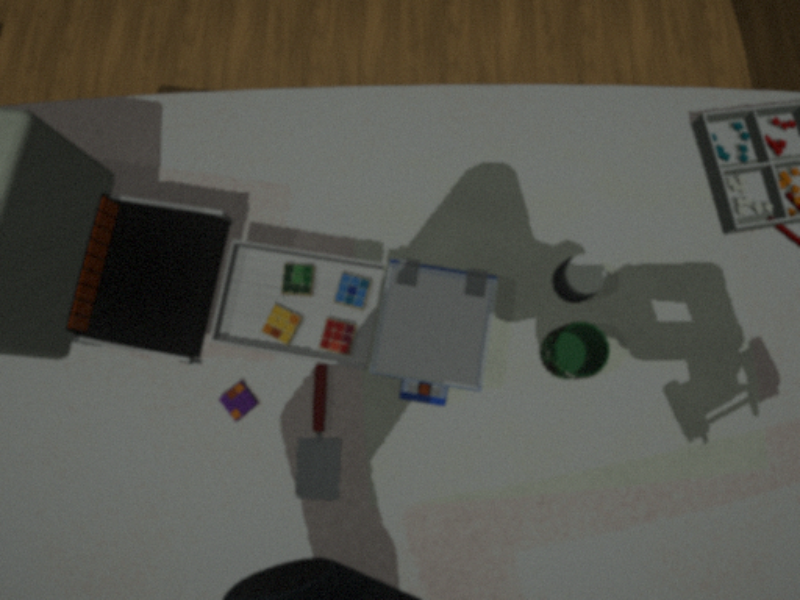

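View pics/scene0.png

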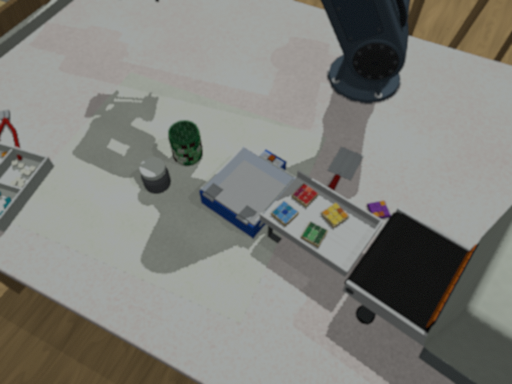

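The top view shows the conveyor on the left, the tray at (300,300), the box at (435,325) with its button at (425,390), the jar and pot to its right, and the scraper at (320,430). I'll enlarge the middle.

```bash
python3 - <<'E'
from h import *
b=load('top0')['image'][140:275,130:330]
b=cv2.convertScaleAbs(b,alpha=1.4)
cv2.imwrite('pics/crop1.png',cv2.resize(b,(800,540),interpolation=cv2.INTER_CUBIC)[:,:,::-1])
E
```

```text
(no output)
```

View pics/crop1.png

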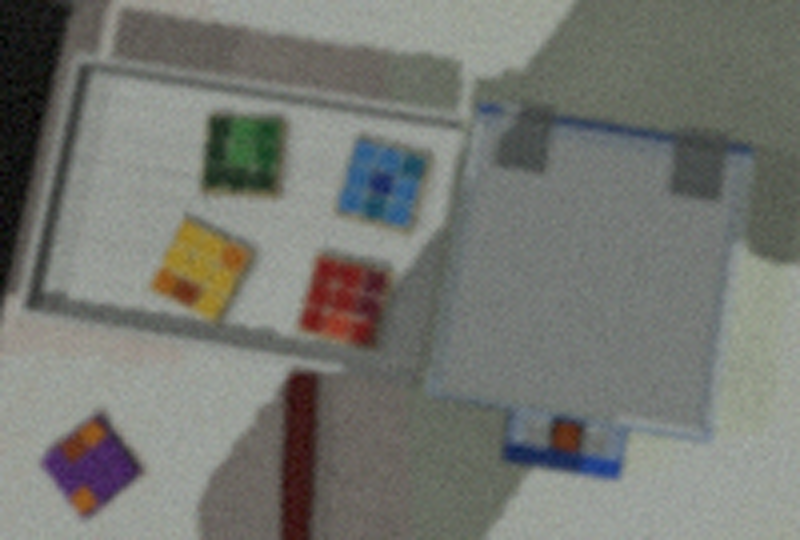

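```bash
python3 - <<'E'
from h import *
c=load('top0')
for n,u,v,z in [('green',245,152,.087),('blue',385,181,.087),('amber',203,268,.087),('red',347,299,.087),('button',568,435,.0655),
 ('farwall0',85,62,.097),('farwall1',462,120,.097),('nearwall0',30,300,.097),('nearwall1',425,372,.097),
 ('lidFL',478,110,.06),('lidFR',752,152,.06),('lidNL',432,393,.06),('lidNR',712,437,.06)]:
    print(n,px2w(c,130+u/4,140+v/4,z).round(4))
p=lambda u,v,z:px2w(c,130+u/4,140+v/4,z)[:2]
for a,b in [((85,62,.097),(462,120,.097)),((30,300,.097),(425,372,.097)),((478,110,.06),(752,152,.06)),((432,393,.06),(712,437,.06))]:
    d=p(*a)-p(*b);print(np.degrees(np.arctan2(d[0],d[1])))
for n,u,v,z in [('jar',575,350,.095),('pot',588,280,.07),('scr_near',320,500,.0),('scr_handle',320,365,.03)]:
    print(n,px2w(c,u/1.5625,v/1.5625,z).round(3))
E
```

```text
green [0.5959 0.0846 0.087 ]
blue [0.5788 0.007  0.087 ]
amber [0.5318 0.1062 0.087 ]
red [0.5144 0.0272 0.087 ]
button [ 0.4408 -0.0914  0.0655]
farwall0 [0.646 0.174 0.097]
farwall1 [ 0.6102 -0.0357  0.097 ]
nearwall0 [0.5139 0.1984 0.097 ]
nearwall1 [ 0.4746 -0.0157  0.097 ]
lidFL [ 0.6241 -0.0431  0.06  ]
lidFR [ 0.5978 -0.1986  0.06  ]
lidNL [ 0.4644 -0.0169  0.06  ]
lidNR [ 0.4387 -0.1706  0.06  ]
9.687647289822163
10.409770090709246
9.582297498809679
9.491923439458951
jar [ 0.49  -0.296  0.095]
pot [ 0.592 -0.33   0.07 ]
scr_near [0.277 0.065 0.   ]
scr_handle [0.476 0.062 0.03 ]
```

The crop shows all four tiles lying in two columns on the tray: green and blue in the far one, amber and red in the near one. The conveyor yaw is about -9.8°. I'll move over the button with the fingers shut and tool y along box y.

step_arm:
  steps:
    - [0.62,-0.61,0,0,0,0.738,1]
    - [0.62,-0.61,0,0,0,0.738,1]
    - [0.62,-0.61,0,0,0,0.738,1]
    - [0.62,-0.61,0,0,0,0.738,1]
    - [0.62,-0.61,0,0,0,0.738,1]
    - [0.62,-0.61,0,0,0,0.738,1]
    - [0.62,-0.61,0,0,0,0.738,1]
    - [0.62,-0.61,0,0,0,0.738,1]

```text
time_s: 0.82
position: [0.3468, -0.328, 0.2474]
tcp_rot: [[0.986, -0.166, -0.001], [-0.166, -0.986, 0.002], [-0.001, -0.002, -1.0]]
force: [-0.5, -0.4, 0.0]
opening: 0.479
grasp_force: 0.0
```

```bash
cat >> h.py <<'E'
a=np.radians(9.8); BX=np.array([np.cos(a),-np.sin(a),0]); BY=np.array([np.sin(a),np.cos(a),0])
def rows(pts,yaw=-99.8,P=None,quiet=False):
    # tool-down targets, tool y at 'yaw'; prints normalised rows
    from scipy.spatial.transform import Rotation as R
    s=read_state(); R0=s['tcp_rot']; p0=s['position'] if P is None else np.array(P)
    y=np.radians(yaw);ty=np.array([np.cos(y),np.sin(y),0]);tz=np.array([0,0,-1.]);Rt=np.column_stack([np.cross(ty,tz),ty,tz])
    w=np.degrees(R.from_matrix(R0.T@Rt).as_rotvec())/45
    for p in pts: print(((R0.T@(np.array(p)-p0))/.3).round(3).tolist(), w.round(3).tolist())
def st():
    s=read_state(); print('t',round(s['time_s'],2),'p',s['position'].round(4),'F',s['force'].round(2),'op',round(s['opening'],3),'q',s['joint_positions'].round(1)); return s
E
python3 -c "
from h import *
st(); rows([[.444,-.092,.21],[.444,-.092,.12]])"
```

```text
t 0.82 p [ 0.3468 -0.328   0.2474] F [-0.48 -0.37  0.01] op 0.479 q [-56.9  19.  102.6   0.   58.5  42.6]
[0.19, -0.829, 0.126] [-0.003, 0.002, 0.006]
[0.19, -0.829, 0.426] [-0.003, 0.002, 0.006]
```

step_arm:
  steps:
    - [0.19,-0.829,0.13,0,0,0.006,1]
    - [0.19,-0.829,0.13,0,0,0.006,1]
    - [0.19,-0.829,0.13,0,0,0.006,1]
    - [0.19,-0.829,0.13,0,0,0.006,1]
    - [0.19,-0.829,0.13,0,0,0.006,1]
    - [0.19,-0.829,0.42,0,0,0.006,1]
    - [0.19,-0.829,0.42,0,0,0.006,1]
    - [0.19,-0.829,0.42,0,0,0.006,1]

```text
time_s: 1.48
position: [0.4453, -0.0955, 0.1191]
tcp_rot: [[0.985, -0.173, -0.001], [-0.173, -0.985, 0.0], [-0.001, -0.0, -1.0]]
force: [-0.1, 0.5, -0.4]
opening: 0.007
grasp_force: 0.0
```

```bash
python3 - <<'E'
from h import *
st(); c=snap('wrist','w1'); cv2.imwrite('pics/w1b.png',cv2.resize(c['image'],(800,600))[:,:,::-1])
print(w2px(c,[.4408,-.0914,.0655])*1.5625)
E
```

```text
t 1.48 p [ 0.4453 -0.0955  0.1191] F [-0.14  0.48 -0.39] op 0.007 q [-26.2  30.4 112.6  -0.   37.   73.8]
[401.1577329  344.63644482]
```

View pics/w1b.png

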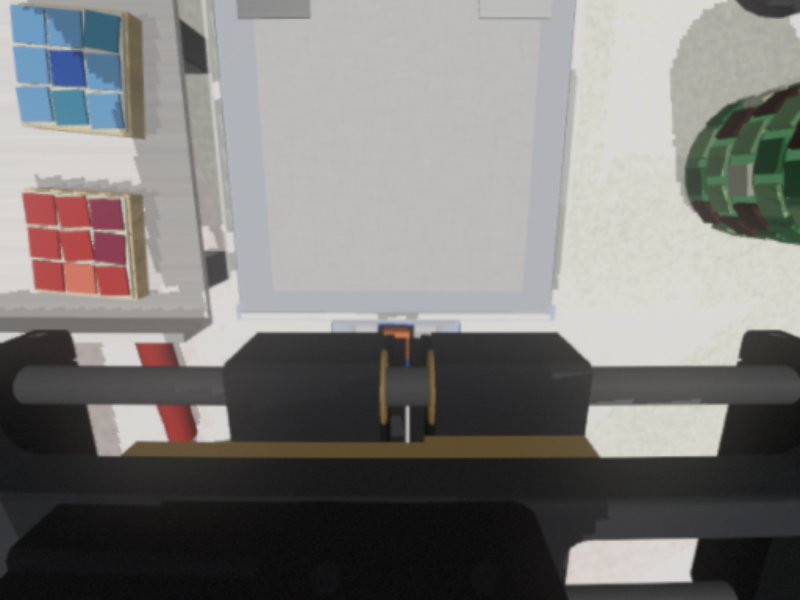

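The wrist view shows the button at (396,~335), the catch housing from 332 to 460 and the lid's front edge at row ~317. I'll work out the corrections.

```bash
python3 - <<'E'
from h import *
c=load('w1'); k=1.5625
for n,u,v,z in [('front edge',396,318,.06),('lidNL',240,313,.06),('lidNR',553,313,.06),('button far edge',396,326,.0655),('bluetop',70,65,.087),('redtop',75,243,.087),('lipnear',208,318,.079),('lipnearT',210,316,.097),('lip far',180,20,.075)]:
    print(n,px2w(c,u/k,v/k,z).round(4))
E
```

```text
front edge [ 0.4529 -0.0909  0.06  ]
lidNL [ 0.4687 -0.016   0.06  ]
lidNR [ 0.4419 -0.1672  0.06  ]
button far edge [ 0.4506 -0.0907  0.0655]
bluetop [0.5793 0.0093 0.087 ]
redtop [0.5155 0.0311 0.087 ]
lipnear [ 0.4731 -0.0099  0.079 ]
lipnearT [ 0.4777 -0.0208  0.097 ]
lip far [ 0.5909 -0.0312  0.075 ]
```

step_arm:
  steps:
    - [0,-0.01,0,0,0,0,1]
    - [0,-0.01,0.04,0,0,0,1]
    - [0,-0.01,0.08,0,0,0,1]
    - [0,-0.01,0.08,0,0,0,1]

```text
time_s: 1.87
position: [0.446, -0.0951, 0.0976]
tcp_rot: [[0.984, -0.176, 0.001], [-0.176, -0.984, -0.001], [0.001, 0.001, -1.0]]
force: [0.4, -0.1, 1.0]
opening: 0.004
grasp_force: 0.0
```

step_arm:
  steps:
    - [0,-0.016,0.0,0,0,0,1]
    - [0,-0.016,0.02,0,0,0,1]
    - [0,-0.016,0.03,0,0,0,1]
    - [0,-0.016,0.035,0,0,0,1]
    - [0,-0.016,0.037,0,0,0,1]
    - [0,-0.016,0.038,0,0,0,1]

```text
time_s: 2.37
position: [0.4473, -0.0893, 0.0867]
tcp_rot: [[0.985, -0.174, 0.003], [-0.174, -0.985, -0.002], [0.003, 0.001, -1.0]]
force: [0.2, -2.0, 4.4]
opening: 0.002
grasp_force: 2.4
```

step_arm:
  steps:
    - [-0.003,0.003,0.003,0,0,0,1]
    - [-0.003,0.003,0.006,0,0,0,1]
    - [-0.003,0.003,0.008,0,0,0,1]
    - [-0.003,0.003,0.008,0,0,0,1]

```text
time_s: 2.7
position: [0.4467, -0.0897, 0.0844]
tcp_rot: [[0.985, -0.175, 0.004], [-0.175, -0.985, -0.001], [0.004, 0.001, -1.0]]
force: [2.9, 0.1, 6.6]
opening: 0.008
grasp_force: 3.4
```

step_arm:
  steps:
    - [0,0,0.003,0,0,0,1]
    - [0,0,0.005,0,0,0,1]

```text
time_s: 2.87
position: [0.4467, -0.0897, 0.0841]
tcp_rot: [[0.985, -0.175, 0.004], [-0.175, -0.985, -0.001], [0.004, 0.001, -1.0]]
force: [-0.1, 0.7, 26.6]
opening: 0.003
grasp_force: 13.4
```

```bash
python3 - <<'E'
import numpy as np
def cor(t):
    r=np.interp(t,[0,.1,.7,2],[.181,.181,.160,.155])
    return np.array([-(r*np.cos(t)-.0025*np.sin(t)), r*np.sin(t)+.0025*np.cos(t)])
th=np.r_[0,.02,.05,.09,.13,.18,.23,.28,.33,np.arange(1,25)*.06+.33]
for k in range(0,32,8):
    print(th[k:k+9].round(2))
    print([[round(v,3) for v in ((cor(t)-cor(th[k]))*[1,-1]/.3)] for t in th[k+1:k+9]])
E
```

```text
[0.   0.02 0.05 0.09 0.13 0.18 0.23 0.28 0.33]
[[np.float64(0.0), np.float64(-0.012)], [np.float64(0.001), np.float64(-0.03)], [np.float64(0.003), np.float64(-0.054)], [np.float64(0.01), np.float64(-0.078)], [np.float64(0.02), np.float64(-0.106)], [np.float64(0.033), np.float64(-0.134)], [np.float64(0.046), np.float64(-0.161)], [np.float64(0.061), np.float64(-0.186)]]
[0.33 0.39 0.45 0.51 0.57 0.63 0.69 0.75 0.81]
[[np.float64(0.019), np.float64(-0.03)], [np.float64(0.04), np.float64(-0.057)], [np.float64(0.062), np.float64(-0.084)], [np.float64(0.085), np.float64(-0.108)], [np.float64(0.11), np.float64(-0.131)], [np.float64(0.136), np.float64(-0.152)], [np.float64(0.159), np.float64(-0.175)], [np.float64(0.182), np.float64(-0.196)]]
[0.81 0.87 0.93 0.99 1.05 1.11 1.17 1.23 1.29]
[[np.float64(0.025), np.float64(-0.02)], [np.float64(0.05), np.float64(-0.039)], [np.float64(0.077), np.float64(-0.056)], [np.float64(0.105), np.float64(-0.072)], [np.float64(0.133), np.float64(-0.086)], [np.float64(0.163), np.float64(-0.098)], [np.float64(0.193), np.float64(-0.108)], [np.float64(0.223), np.float64(-0.116)]]
[1.29 1.35 1.41 1.47 1.53 1.59 1.65 1.71 1.77]
[[np.float64(0.031), np.float64(-0.007)], [np.float64(0.062), np.float64(-0.011)], [np.float64(0.093), np.float64(-0.014)], [np.float64(0.125), np.float64(-0.015)], [np.float64(0.156), np.float64(-0.014)], [np.float64(0.187), np.float64(-0.011)], [np.float64(0.218), np.float64(-0.007)], [np.float64(0.249), np.float64(-0.0)]]
```

step_arm:
  steps:
    - [0,0,-0.012,0,0,0,1]
    - [0.001,0,-0.03,0,0,0,1]
    - [0.003,0,-0.054,0,0,0,1]
    - [0.01,0,-0.078,0,0,0,1]
    - [0.02,0,-0.106,0,0,0,1]
    - [0.033,0,-0.134,0,0,0,1]
    - [0.046,0,-0.161,0,0,0,1]
    - [0.061,0,-0.186,0,0,0,1]

```text
time_s: 3.53
position: [0.4613, -0.0921, 0.1385]
tcp_rot: [[0.985, -0.174, -0.005], [-0.174, -0.985, 0.001], [-0.005, 0.0, -1.0]]
force: [-2.8, -2.6, 1.2]
opening: 0.007
grasp_force: 1.9
```

```bash
python3 - <<'E'
from h import *
st(); c=snap('scene','s2'); cv2.imwrite('pics/s2b.png',cv2.resize(c['image'][90:270,130:370],(800,600))[:,:,::-1])
E
```

```text
t 3.53 p [ 0.4613 -0.0921  0.1385] F [-2.79 -2.64  1.16] op 0.007 q [-2.490e+01  2.900e+01  1.096e+02 -1.000e-01  4.160e+01  7.520e+01]
```

View pics/s2b.png

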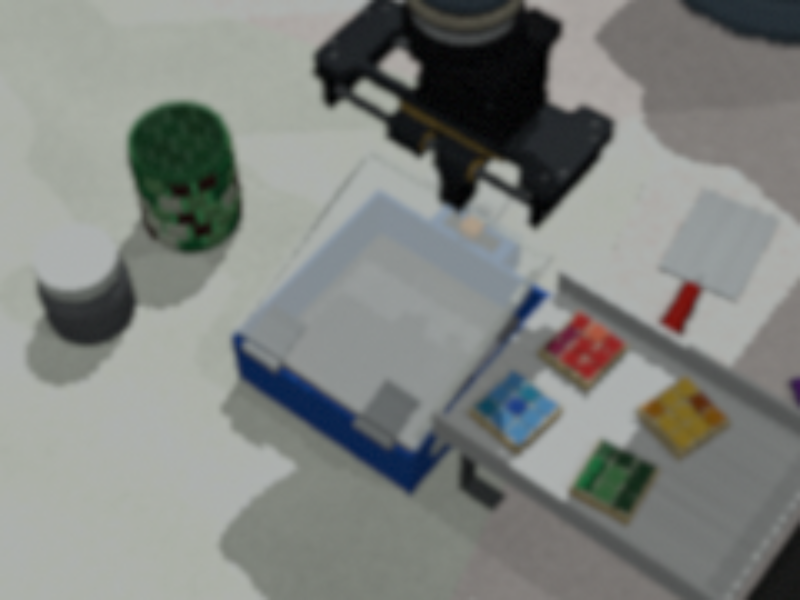

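The lid is partly raised, its front edge now above the box at about (440,190), and the fingertip rests on it at (460,195). Carrying on along the arc.

step_arm:
  steps:
    - [0.019,0,-0.03,0,0,0,1]
    - [0.04,0,-0.057,0,0,0,1]
    - [0.062,0,-0.084,0,0,0,1]
    - [0.085,0,-0.108,0,0,0,1]
    - [0.11,0,-0.131,0,0,0,1]
    - [0.136,0,-0.152,0,0,0,1]
    - [0.159,0,-0.175,0,0,0,1]
    - [0.182,0,-0.196,0,0,0,1]

```text
time_s: 4.25
position: [0.5168, -0.1017, 0.197]
tcp_rot: [[0.985, -0.175, -0.001], [-0.175, -0.985, 0.001], [-0.001, -0.001, -1.0]]
force: [0.7, -0.2, 0.6]
opening: 0.004
grasp_force: 0.3
```

step_arm:
  steps:
    - [0.025,0,-0.02,0,0,0,1]
    - [0.05,0,-0.039,0,0,0,1]
    - [0.077,0,-0.056,0,0,0,1]
    - [0.105,0,-0.072,0,0,0,1]
    - [0.133,0,-0.086,0,0,0,1]
    - [0.163,0,-0.098,0,0,0,1]
    - [0.193,0,-0.108,0,0,0,1]
    - [0.223,0,-0.116,0,0,0,1]

```text
time_s: 4.92
position: [0.5836, -0.1138, 0.232]
tcp_rot: [[0.985, -0.175, 0.0], [-0.175, -0.985, 0.0], [0.0, -0.0, -1.0]]
force: [0.6, -0.1, 0.4]
opening: 0.006
grasp_force: 0.2
```

step_arm:
  steps:
    - [0.031,0,-0.007,0,0,0,1]
    - [0.062,0,-0.011,0,0,0,1]
    - [0.093,0,-0.014,0,0,0,1]
    - [0.125,0,-0.015,0,0,0,1]
    - [0.156,0,-0.014,0,0,0,1]
    - [0.187,0,-0.011,0,0,0,1]
    - [0.218,0,-0.007,0,0,0,1]
    - [0.249,0,0,0,0,0,1]

```text
time_s: 5.58
position: [0.6572, -0.1269, 0.2315]
tcp_rot: [[0.985, -0.175, -0.0], [-0.175, -0.985, 0.0], [-0.0, -0.0, -1.0]]
force: [-0.3, -0.3, -0.6]
opening: 0.007
grasp_force: 0.1
```

```bash
python3 - <<'E'
from h import *
st(); c=snap('scene','s3'); cv2.imwrite('pics/s3b.png',cv2.resize(c['image'][90:270,130:370],(800,600))[:,:,::-1])
E
```

```text
t 5.58 p [ 0.6572 -0.1269  0.2315] F [-0.33 -0.25 -0.62] op 0.007 q [-20.5  34.7  76.1   0.   69.2  79.6]
```

View pics/s3b.png

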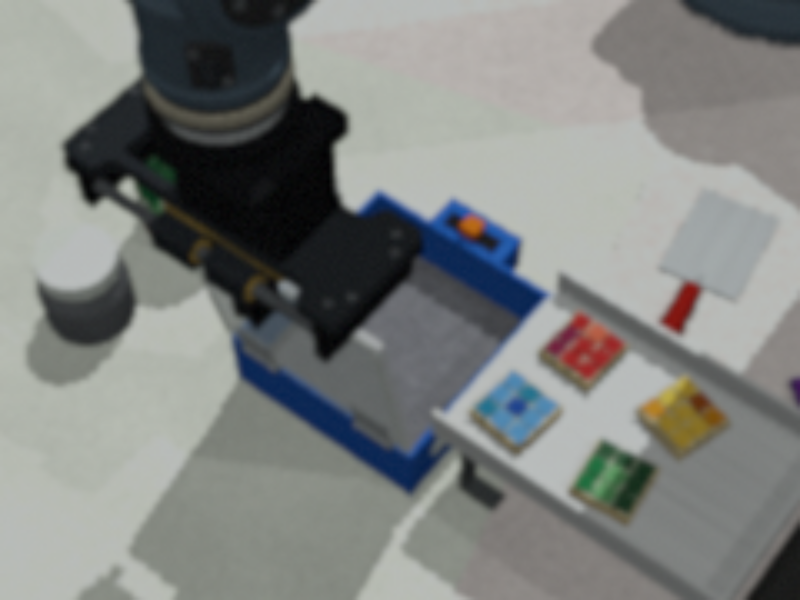

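The lid stands fully open, with the finger behind it. I'll back off, rise and cross to behind the green tile.

step_arm:
  steps:
    - [0.08,0,0,0,0,0,1]
    - [0.1,0,-0.1,0,0,0,1]
    - [0.1,0,-0.24,0,0,0,1]
    - [0.1,-0.1,-0.26,0,0,0,1]
    - [0.1,-0.23,-0.26,0,0,0,1]
    - [0.0,-0.36,-0.26,0,0,0,1]
    - [-0.1,-0.48,-0.26,0,0,0,1]
    - [-0.2,-0.6,-0.26,0,0,0,1]

```text
time_s: 6.3
position: [0.6366, 0.0469, 0.309]
tcp_rot: [[0.985, -0.175, -0.001], [-0.175, -0.985, 0.0], [-0.001, -0.0, -1.0]]
force: [0.3, 0.1, -0.5]
opening: 0.002
grasp_force: 0.0
```

```bash
python3 - <<'E'
from h import *
st(); rows([[.605,.14,.2],[.605,.14,.103]],yaw=-99.9)
c=snap('top','t4'); cv2.imwrite('pics/t4b.png',cv2.resize(c['image'][130:280,110:330],(800,545),interpolation=cv2.INTER_CUBIC)[:,:,::-1])
E
```

```text
t 6.3 p [0.6366 0.0469 0.309 ] F [ 0.29  0.08 -0.55] op 0.002 q [-5.8 28.  75.8  0.  76.3 94.3]
[-0.157, -0.287, 0.364] [-0.0, 0.002, -0.004]
[-0.157, -0.287, 0.687] [-0.0, 0.002, -0.004]
```

View pics/t4b.png

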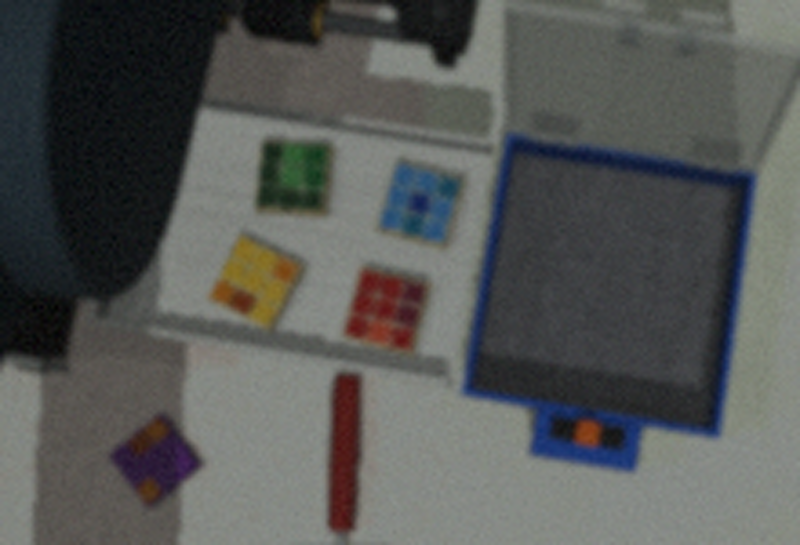

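The lid stands at its stop and the box is open, and the four tiles haven't moved. Descending behind green.

step_arm:
  steps:
    - [-0.08,-0.15,0.1,0,0,0,1]
    - [-0.157,-0.287,0.2,0,0,0,1]
    - [-0.157,-0.287,0.3,0,0,0,1]
    - [-0.157,-0.287,0.42,0,0,0,1]
    - [-0.157,-0.287,0.54,0,0,0,1]
    - [-0.157,-0.287,0.63,0,0,0,1]
    - [-0.157,-0.287,0.67,0,0,0,1]
    - [-0.157,-0.287,0.687,0,0,0,1]

```text
time_s: 7.02
position: [0.6049, 0.1382, 0.1009]
tcp_rot: [[0.985, -0.175, -0.005], [-0.175, -0.985, -0.0], [-0.005, 0.001, -1.0]]
force: [-0.2, -0.1, -0.2]
opening: 0.003
grasp_force: 0.0
```

step_arm:
  steps:
    - [0,0,0,0,0,0,1]

```text
time_s: 7.1
position: [0.6065, 0.1381, 0.103]
tcp_rot: [[0.985, -0.175, -0.001], [-0.175, -0.985, -0.0], [-0.001, 0.0, -1.0]]
force: [0.8, -0.2, 0.8]
opening: 0.004
grasp_force: 0.0
```

step_arm:
  steps:
    - [0,0.045,0,0,0,0,1]
    - [0,0.09,0,0,0,0,1]
    - [0,0.135,0,0,0,0,1]
    - [0,0.18,0,0,0,0,1]
    - [0,0.225,0,0,0,0,1]
    - [0,0.27,0,0,0,0,1]
    - [0,0.315,0,0,0,0,1]
    - [0,0.36,0,0,0,0,1]

```text
time_s: 7.77
position: [0.5871, 0.0304, 0.1037]
tcp_rot: [[0.985, -0.175, 0.0], [-0.175, -0.985, -0.0], [0.0, -0.0, -1.0]]
force: [0.3, 0.2, -0.1]
opening: 0.008
grasp_force: 0.1
```

```bash
python3 - <<'E'
from h import *
st(); a=snap('scene','s5')['image'][120:240,200:360]; b=snap('top','t5')['image'][130:280,110:330]
o=np.vstack([cv2.resize(a,(400,300)),cv2.resize(b,(400,273))])
cv2.imwrite('pics/c5.png',o[:,:,::-1])
E
```

```text
t 7.77 p [0.5871 0.0304 0.1037] F [ 0.34  0.19 -0.14] op 0.008 q [-7.9 38.6 94.1 -0.  47.3 92.2]
```

View pics/c5.png

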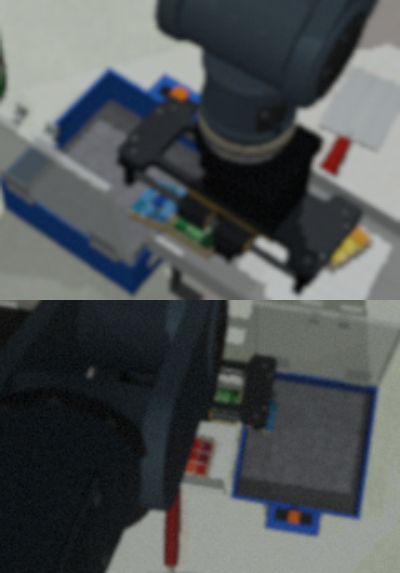

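Blue is hanging over the lip with green right behind it. Continuing past the lip.

step_arm:
  steps:
    - [0,0.04,0,0,0,0,1]
    - [0,0.08,0,0,0,0,1]
    - [0,0.12,0,0,0,0,1]
    - [0,0.16,0,0,0,0,1]
    - [0,0.195,0,0,0,0,1]
    - [0,0.23,0,0,0,0,1]
    - [0,0.265,0,0,0,0,1]
    - [0,0.265,0,0,0,0,1]

```text
time_s: 8.53
position: [0.5734, -0.0484, 0.1035]
tcp_rot: [[0.984, -0.177, 0.0], [-0.177, -0.984, -0.001], [0.0, 0.001, -1.0]]
force: [-0.3, 0.5, 0.1]
opening: 0.001
grasp_force: 0.0
```

step_arm:
  steps:
    - [0,0,-0.12,0,0,0,1]
    - [0,-0.05,-0.25,0,0,0,1]
    - [0,-0.17,-0.38,0,0,0.1,1]
    - [0,-0.3,-0.4,0,0,0.25,0.5]
    - [0,-0.43,-0.4,0,0,0.4,0.36]
    - [0,-0.55,-0.4,0,0,0.55,0.36]
    - [0,-0.67,-0.4,0,0,0.7,0.36]
    - [-0.05,-0.7,-0.4,0,0,0.86,0.36]

```text
time_s: 9.2
position: [0.5983, 0.1685, 0.2242]
tcp_rot: [[0.659, -0.752, 0.006], [-0.752, -0.659, 0.003], [0.002, -0.007, -1.0]]
force: [1.6, 0.1, 0.3]
opening: 0.277
grasp_force: 0.0
```

```bash
python3 - <<'E'
from h import *
st(); a=snap('scene','s6')['image'][120:240,200:360]; b=snap('top','t6')['image'][130:280,110:330]
o=np.vstack([cv2.resize(a,(400,300)),cv2.resize(b,(400,273))])
cv2.imwrite('pics/c6.png',o[:,:,::-1])
E
```

```text
t 9.2 p [0.5983 0.1685 0.2242] F [1.62 0.1  0.26] op 0.277 q [  5.4  31.3  84.2   0.2  64.1 144. ]
```

View pics/c6.png

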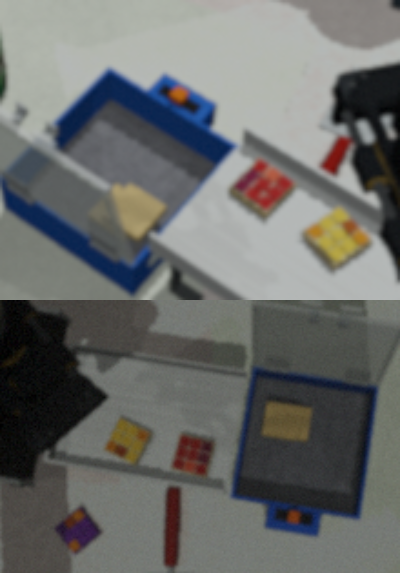

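Blue and green are in the box, one lying upside down on the other. J6 is close to its limit, so I'll turn the other way to set the blade across the tray behind amber.

```bash
python3 -c "
from h import *
rows([[.541,.163,.224]],yaw=-9.9)"
```

```text
[-0.107, 0.138, -0.002] [-0.002, 0.004, -2.854]
```

step_arm:
  steps:
    - [0,0,0,0,0,-0.15,0.45]
    - [0,0,0,0,0,-0.3,0.45]
    - [0,0,0,0,0,-0.45,0.45]
    - [0,0,0,0,0,-0.6,0.45]
    - [0,0,0,0,0,-0.75,0.45]
    - [0,0,0,0,0,-0.9,0.45]
    - [0,0,0,0,0,-1,0.45]

```text
time_s: 9.88
position: [0.5956, 0.1618, 0.2234]
tcp_rot: [[0.998, -0.056, -0.0], [-0.056, -0.998, -0.0], [-0.0, 0.001, -1.0]]
force: [-0.4, 0.1, -0.4]
opening: 0.274
grasp_force: 0.0
```

step_arm:
  steps:
    - [0,0,0,0,0,-0.15,0.45]
    - [0,0,0,0,0,-0.3,0.45]
    - [0,0,0,0,0,-0.45,0.45]
    - [0,0,0,0,0,-0.6,0.45]
    - [0,0,0,0,0,-0.75,0.45]
    - [0,0,0,0,0,-0.9,0.45]
    - [0,0,0,0,0,-1,0.45]

```text
time_s: 10.47
position: [0.5956, 0.1618, 0.2234]
tcp_rot: [[0.746, 0.666, -0.0], [0.666, -0.746, -0.001], [-0.001, 0.0, -1.0]]
force: [0.3, -0.8, 0.5]
opening: 0.275
grasp_force: 0.0
```

```bash
python3 -c "
from h import *
st();rows([[.541,.163,.224],[.541,.163,.103]],yaw=-9.9)"
```

```text
t 10.47 p [0.5956 0.1618 0.2234] F [ 0.34 -0.82  0.48] op 0.275 q [ 4.8 31.2 84.7 -0.  64.2 53.1]
[-0.133, -0.124, -0.002] [-0.0, 0.001, -0.851]
[-0.133, -0.124, 0.401] [-0.0, 0.001, -0.851]
```

step_arm:
  steps:
    - [-0.05,-0.05,0,0,0,-0.15,0.45]
    - [-0.1,-0.1,0,0,0,-0.3,0.45]
    - [-0.133,-0.124,0,0,0,-0.45,0.45]
    - [-0.133,-0.124,0,0,0,-0.6,0.45]
    - [-0.133,-0.124,0,0,0,-0.75,0.45]
    - [-0.133,-0.124,0.05,0,0,-0.851,0.45]
    - [-0.133,-0.124,0.13,0,0,-0.851,0.45]
    - [-0.133,-0.124,0.18,0,0,-0.851,0.45]

```text
time_s: 11.13
position: [0.5406, 0.1634, 0.1685]
tcp_rot: [[0.177, 0.984, -0.001], [0.984, -0.177, -0.0], [-0.001, -0.001, -1.0]]
force: [-0.2, 0.3, 0.2]
opening: 0.281
grasp_force: 0.0
```

```bash
python3 - <<'E'
from h import *
st();rows([[.541,.163,.125],[.541,.163,.103]],yaw=-9.9)
a=snap('wrist','w7')['image']; b=snap('scene','s7')['image'][100:240,220:406]
o=np.hstack([cv2.resize(a,(400,300)),cv2.resize(b,(400,300))])
cv2.imwrite('pics/c7.png',o[:,:,::-1])
E
```

```text
t 11.13 p [0.5406 0.1634 0.1685] F [-0.24  0.3   0.19] op 0.281 q [ 5.5 31.6 95.1 -0.  53.3 15.7]
[-0.001, 0.001, 0.145] [-0.001, 0.001, -0.007]
[-0.001, 0.001, 0.218] [-0.001, 0.001, -0.007]
```

View pics/c7.png

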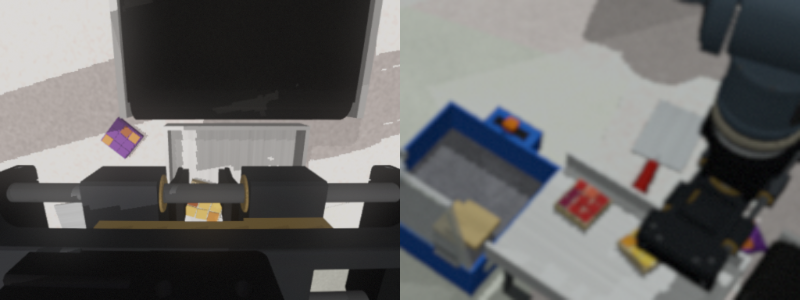

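The wrist view shows the blade in the tray with amber ahead of it at (205,208), the near end corner at (167,128) and the far one at (307,127). I'll check the clearance to the wall.

```bash
python3 - <<'E'
from h import *
c=load('w7')
B=np.radians(9.95);X=np.array([np.cos(B),-np.sin(B),0]);Y=np.array([np.sin(B),np.cos(B),0])
for u,v in [(167,128),(307,127)]:
    p=px2w(c,u*1.28,v*1.28,.097);print(p.round(4),(p@X).round(4),(p@Y).round(4))
p=c['st']['position'];print('tcp',p@X,p@Y)
E
```

```text
[0.5106 0.2057 0.097 ] 0.4674 0.2909
[0.6497 0.1817 0.097 ] 0.6085 0.2912
tcp 0.5042857661105985 0.2543238047421162
```

step_arm:
  steps:
    - [0,0.003,0.07,0,0,0,0.45]
    - [0,0.003,0.14,0,0,0,0.45]
    - [0,0.003,0.19,0,0,0,0.45]
    - [0,0.003,0.217,0,0,0,0.45]
    - [0,0.003,0.217,0,0,0,0.45]

```text
time_s: 11.65
position: [0.5413, 0.1639, 0.1035]
tcp_rot: [[0.179, 0.984, -0.002], [0.984, -0.179, -0.0], [-0.001, -0.002, -1.0]]
force: [-1.0, -0.0, -1.4]
opening: 0.275
grasp_force: 0.0
```

step_arm:
  steps:
    - [-0.04,0,0,0,0,0,0.45]
    - [-0.085,0,0,0,0,0,0.45]
    - [-0.13,0,0,0,0,0,0.45]
    - [-0.175,0,0,0,0,0,0.45]
    - [-0.22,0,0,0,0,0,0.45]
    - [-0.265,0,0,0,0,0,0.45]
    - [-0.31,0,0,0,0,0,0.45]
    - [-0.355,0,0,0,0,0,0.45]

```text
time_s: 12.32
position: [0.5226, 0.0578, 0.1052]
tcp_rot: [[0.18, 0.984, 0.001], [0.984, -0.18, -0.0], [0.0, 0.001, -1.0]]
force: [-0.1, 1.4, 0.4]
opening: 0.275
grasp_force: 0.3
```

step_arm:
  steps:
    - [-0.045,0,0,0,0,0,0.45]
    - [-0.09,0,0,0,0,0,0.45]
    - [-0.135,0,0,0,0,0,0.45]
    - [-0.18,0,0,0,0,0,0.45]
    - [-0.225,0,0,0,0,0,0.45]
    - [-0.27,0,0,0,0,0,0.45]
    - [-0.31,0,0,0,0,0,0.45]
    - [-0.345,0,0,0,0,0,0.45]

```text
time_s: 12.98
position: [0.5039, -0.044, 0.105]
tcp_rot: [[0.18, 0.984, 0.001], [0.984, -0.18, -0.0], [-0.0, 0.001, -1.0]]
force: [0.7, 0.5, -0.9]
opening: 0.278
grasp_force: 0.0
```

step_arm:
  steps:
    - [0,0,0,0,0,0,0.45]
    - [0,0,-0.12,0,0,0,0.45]
    - [0.1,0,-0.25,0,0,0,0.45]
    - [0.23,0,-0.38,0,0,0,0.45]
    - [0.36,0,-0.42,0,0,0,0.45]
    - [0.5,0,-0.42,0,0,0,0.45]
    - [0.62,0,-0.42,0,0,0,0.45]
    - [0.7,0,-0.42,0,0,0,0.45]

```text
time_s: 13.65
position: [0.5421, 0.1674, 0.232]
tcp_rot: [[0.178, 0.984, 0.003], [0.984, -0.178, 0.001], [0.001, 0.003, -1.0]]
force: [0.6, -0.5, 0.6]
opening: 0.273
grasp_force: 0.0
```

```bash
python3 - <<'E'
from h import *
st(); a=snap('scene','s8')['image'][110:240,190:363]; b=snap('top','t8')['image'][130:280,130:330]
o=np.hstack([cv2.resize(a,(400,300)),cv2.resize(b,(400,300))])
cv2.imwrite('pics/c8.png',o[:,:,::-1])
E
```

```text
t 13.65 p [0.5421 0.1674 0.232 ] F [ 0.64 -0.55  0.6 ] op 0.273 q [ 5.9 26.8 91.6  0.  61.5 16.1]
```

View pics/c8.png

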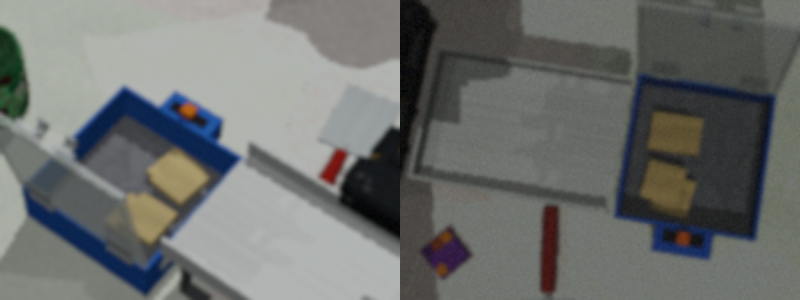

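The tray is empty and all four tiles lie in the box as two stacks of two. The lid is open and the arm is clear, so I'll hand in.

```bash
python3 -c "
from rig import *
print(hand_in())"
```

```text
the job is handed in; nothing more can be done
None
```

The lid was eased fully open, all four tiles were swept off the tray into the box, and the job was handed in at about 14 s with the arm clear; `hand_in()` returned no verdict.

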